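# Pull out a carrier tray whose transport catch may be on

## Task

Slide the tray that carries the blue-capped bottle all the way out towards you, with the bottle still standing on it, and let go. The transport catch on its bridge is unmarked and may or may not be holding the tray: try the tray, and if it will not come, shift the orange catch to its other end and pull again. Leave the tray with the green-capped bottle shut.

Things in the scene. Friction and masses are not known exactly. Their poses are not given: they have to be found in the camera images.
- blue_handle (a point): Black upright post, 20 mm thick (rim 23), on the white tray with the blue-capped bottle; point on its axis, 56 mm above the trolley, 34 above the tray, 14 under its top. Axes: x level into the carrier, y left, z up. The tray slides out along -x, 60 mm to a stop, with 1 N drag, and stays; held, it gives 2 mm. The fixed bridge starts 50 mm behind the shut post, is 40 long, top 46 above the trolley.
- blue_catch_fin (a point): Orange fin on that bridge, 10 mm thick (y), 22 long (x); point at its middle, 15 mm under its top, 22 above the bridge, 68 above the trolley. Axes as the handle's. Slides along y, 12 mm either side of the slide's centre line, 2 N drag, stays; starts at its right (-y) end, up to 3 mm short. One end holds the tray, the other frees it; which is drawn anew each run, unseen. Midway it holds.
- blue_bottle: White bottle with a blue cap, 42 mm across, 80 mm tall, about 100 g, standing loose on the tray about 195 mm behind its handle post; origin at the centre of its underside, 18 mm above the trolley, z up.
- green_bottle: The same bottle with a green cap, on the tray of a second, identical carrier beside the first, which stays shut; origin at the centre of its underside, z up. The two carriers swap places from run to run.

How it is judged:
At the end, for the whole second after the job is handed in: The blue-capped bottle's tray is out by more than 48 mm of its 60 mm, the bottle stands on it within 10 degrees of upright and at rest, and the green-capped bottle is within 15 mm of its start (distance of blue_handle from where it was at the start of the episode above 0.048 m and x of blue_bottle in the frame of blue_handle between 0.14 and 0.23 m and z of blue_bottle in the frame of blue_handle below -0.03 m and angle between blue_bottle's own z axis and vertical below 0.17 rad and linear speed of blue_bottle below 0.02 m/s and distance of green_bottle from where it was at the start of the episode below 0.015 m); the robot touches nothing.
It fails at once if the blue-capped bottle is tipped over (angle between blue_bottle's own z axis and vertical above 0.6 rad).
It fails at once if the green-capped bottle or its tray is moved out (distance of green_bottle from where it was at the start of the episode above 0.025 m).
It also fails if it takes over 48 s, if anything falls off the work surface, if the arm or the gripper's body presses on something with over 40 N, if the wrist force passes 120 N, or if a joint passes its speed limit or range.

## Robot

A 6-joint arm with a two-finger parallel gripper is mounted at the origin on a cart in front of the work surface, level with it; the furniture and walls round the work are solid. World frame = base frame: x ahead of the robot, y to its left, z up, the work surface at z = 0. Lengths are in m, angles in rad, forces in N, time in s.
With the tool pointing down it reaches from about 0.225 to 0.875 m from the base axis. Payload 3.4 kg.
Tool frame: the origin (TCP) lies at the very end of the fingers, on their centre line; the grasp point (between the pads) lies 19 mm behind it; z points along the fingers, y is the line along which they close (so a half turn about z gives the same grasp; the last joint's range is limited). The gripper opens to 85 mm and grips with 20 to 120 N. Pads are 22 mm wide; open, the fingers measure 114 mm over their backs; the gripper's body (76 mm by 85 mm) begins 54 mm behind the grasp point. The pads swing forward as they close: fully open they stand 13 mm farther back than shut.
Start: joints at [-1.433, 0.276, 1.505, -0, 1.361, -0.121], TCP at [0.147, -0.556, 0.231] pointing down, gripper open.
Joint ranges: [-2.89, 2.89], [-0.75, 2.08], [0.22, 2.7], [-1.18, 4.32], [0.11, 2.71], [-2.7, 2.7]. Speed limits (rad/s): [2.57, 2.57, 3.14, 3.14, 3.14, 3.14].

## Interface

Orientations are given as a rotation vector (axis times angle).
In Python, from station import bot, get_image, get_calibration, order gives the robot as it stands.
- The arm moves only by the tool play_rows, never from a script. Its argument "rows" is a list of rows, each a list of 2 entries, a list of its own where there are three numbers: the shift along the tool's x, y, z in units of 20 cm (1.0 is 20 cm), then the turn about the tool's z in units of 360 degrees (1.0 is 360 degrees). In form: [[[dx, dy, dz], roll], ...]. A call has exactly 5 rows; each row is the pose to reach, as a shift and turn from the pose commanded when the call began, along the tool's axes at that moment, turning the shorter way round; what a row does not reach only later rows make up. A row lasts 1/8 s, in which the tool goes at most 62.5 mm and 10.7 degrees, less where a joint would pass 70% of its speed; a pose out of reach is approached as far as the arm can. A call with a number of a shift or a turn outside -1 to 1 is refused whole. A call with a gripper value outside its range is refused whole. "hand" is the opening, from 0 (shut) to 1 (fully open), set as the call begins (left out, the last holds). The fingers move at their own pace and stop on an object; "squeeze" is the grip in N (left out, the last holds). Time passes only in rows, so rows that repeat a pose let the fingers close, or fill a call up. It gives the time, the measured TCP pose, the force, the opening and the grip force at its end, in the units of the state.
- bot.sense(): the state, without advancing time (a new reading comes with each control period).
- get_image(name): name is "scene" or "top" or "wrist"; returns (picture, depth): 384x512x3 uint8, blue, green, red; 384x512 float32, m along the optical axis (not along the pixel's ray), 0 where there is no reading.
- get_calibration(name): a dict with "fx", "fy", "cx", "cy" (pixels), "pose" (4x4, takes a point from camera to world coordinates); the wrist camera has in their place "hand_eye" (4x4, takes a point from camera to tool coordinates, whose origin is the TCP and whose axes are the flange's). Camera axes: x right, y down, z forward; pixel columns grow to the right and rows downward; lengths in m; the calibration is good to about 2 mm. A picture is of the moment at which its call begins: read the wrist's pose just before it. get_calibration takes no time and is no camera call.
- order.close_job(): hands the job in; it is judged then, once.
The state is a dict: "time_s": time; "joints": joint angles; "qd": joint speeds; "joint_efforts": joint torques, N m; "tcp_pos": TCP position; "tcp_rot": TCP orientation; "ft_force": force on the tool from outside, world axes, zero at the start; "torque": the same for the moment, N m; "grip_width": opening from 0.0 (shut) to 1.0 (fully open); "grip_force": force on a finger pad.
Only numpy, scipy, OpenCV 4.12 (cv2) and the standard library are available. Lean on these libraries where they do the work, as an engineer would, in place of code of your own. Each camera call takes 0.05 s, during which the arm holds its last target. There are 200 camera calls.

## Working session

There is one attempt and no reset: what is moved stays moved. The work goes in short steps, Python scripts to look and compute and a tool call to move; the robot and the scene stay as the last step left them, time stands still between calls to the robot, and variables do not carry over. Pictures are saved under pics/ and viewed, at most 10 in all, crops included, and the job is handed in when it is done.

Besides the shell and the picture viewer there is one more tool, called after "Emit:" by a JSON object that holds its "fn" and its "kwargs", one argument or row to a line. play_rows: Moves the arm, as the interface text tells. Its arguments: {"type":"object","properties":{"rows":{"type":"array"},"hand":{"type":"number"},"squeeze":{"type":"number"}},"required":["rows"]}

```bash
mkdir -p pics; ls; python3 - <<'E'
from station import bot,get_image,get_calibration
import cv2,numpy as np
s=bot.sense();print(s)
for n in("scene","top"):
    im,d=get_image(n);cv2.imwrite(f"pics/{n}0.png",im);np.save(f"pics/{n}0.npy",d)
    c=get_calibration(n);print(n,c)
print(get_calibration("wrist"))
E
```

```text
pics
{'time_s': 0.0, 'joints': array([-1.43298705e+00,  2.76585164e-01,  1.50616602e+00,  3.86859878e-05,
        1.36074901e+00, -1.20985711e-01]), 'qd': array([-0.00051453, -0.00016036,  0.00182798,  0.00085522,  0.00022339,
        0.00109897]), 'joint_efforts': array([-8.34748280e-04, -4.16774940e+01, -2.45802087e+01, -3.80504380e-04,
        1.11066023e-02, -7.91110324e-06]), 'tcp_pos': array([ 0.14708995, -0.55528649,  0.23043225]), 'tcp_rot': array([-3.11343817e+00, -4.05121955e-01, -3.41928265e-05]), 'ft_force': array([-0.60818366,  0.61569366,  0.65812152]), 'torque': array([-0.00612608, -0.02543296, -0.02332295]), 'grip_force': 0.0, 'grip_width': 1.0002750747182159}
scene {'fx': 462.0769423765541, 'fy': 462.0769423765541, 'cx': 253.59944641893438, 'cy': 190.2270811615483, 'pose': array([[-0.73495608, -0.48107937,  0.47791443,  0.15620125],
       [-0.67790667,  0.53870104, -0.50024367,  0.50322997],
       [-0.01679609, -0.69163851, -0.72204852,  0.84109957],
       [ 0.        ,  0.        ,  0.        ,  1.        ]])}
top {'fx': 429.72976562353705, 'fy': 429.729765623537
[... 161 characters left out ...]
9739073e-01, -2.28397135e-02, -3.65120889e-04,
         3.03275478e-03],
       [ 2.88115847e-03, -1.10225207e-01, -9.93902461e-01,
         9.93233815e-01],
       [ 0.00000000e+00,  0.00000000e+00,  0.00000000e+00,
         1.00000000e+00]])}
{'fx': 270.8135352138691, 'fy': 270.8135352138691, 'cx': 258.48901964834823, 'cy': 189.9562701383066, 'hand_eye': array([[ 1.11565958e-03, -9.57476364e-01, -2.88509562e-01,
         7.46078885e-02],
       [ 9.99999378e-01,  1.07196052e-03,  3.09459474e-04,
         1.36997808e-03],
       [ 1.29707287e-05, -2.88509728e-01,  9.57476964e-01,
        -1.42300817e-01],
       [ 0.00000000e+00,  0.00000000e+00,  0.00000000e+00,
         1.00000000e+00]])}
```

View pics/top0.png

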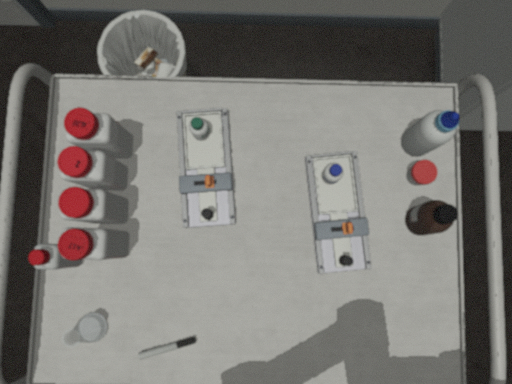

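View pics/scene0.png

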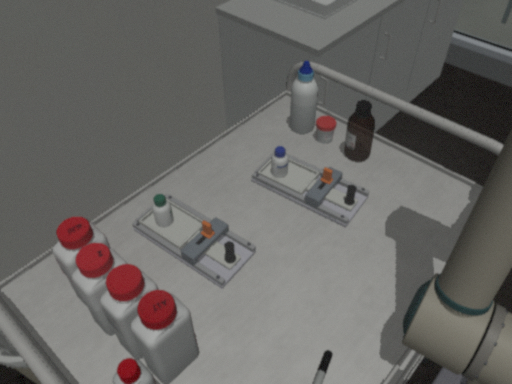

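The top view shows the blue carrier on the right: post at about (346,260), orange fin (348,228), blue cap (335,171). The scene view has the same three at (350,193), (327,175) and (280,153). I'll measure them from the two views.

```bash
cat > h.py <<'E'
import cv2,numpy as np
from station import bot,get_image,get_calibration
from scipy.spatial.transform import Rotation as R
def campose(n,s=None):
    c=get_calibration(n)
    if n!="wrist": return c,c["pose"]
    T=np.eye(4);T[:3,:3]=R.from_rotvec(s["tcp_rot"]).as_matrix();T[:3,3]=s["tcp_pos"]
    return c,T@c["hand_eye"]
def ray(c,P,uv):
    d=P[:3,:3]@np.array([(uv[0]-c["cx"])/c["fx"],(uv[1]-c["cy"])/c["fy"],1]);return P[:3,3],d/np.linalg.norm(d)
def onz(c,P,uv,z):
    o,d=ray(c,P,uv);return o+d*(z-o[2])/d[2]
def tri(r1,r2):
    A=np.zeros((3,3));b=np.zeros(3)
    for o,d in(r1,r2):
        M=np.eye(3)-np.outer(d,d);A+=M;b+=M@o
    p=np.linalg.solve(A,b);return p,[np.linalg.norm(np.cross(p-o,d))for o,d in(r1,r2)]
def masks(im):
    h=cv2.cvtColor(im,cv2.COLOR_BGR2HSV)
    return dict(orange=cv2.inRange(h,(4,110,90),(18,255,255)),blue=cv2.inRange(h,(105,110,50),(130,255,255)),black=cv2.inRange(h,(0,0,0),(180,255,58)))
def blobs(m,roi,amin=8):
    x0,y0,x1,y1=roi;z=np.zeros_like(m);z[y0:y1,x0:x1]=m[y0:y1,x0:x1]
    n,l,st,ce=cv2.connectedComponentsWithStats(z)
    return [(st[i],ce[i])for i in range(1,n)if st[i][4]>=amin]
E
python3 - <<'E'
from h import *
im={n:cv2.imread(f"pics/{n}0.png")for n in("top","scene")}
roi=dict(top=(300,145,375,275),scene=(250,140,370,215))
b={}
for n in im:
    m=masks(im[n])
    for k in m:
        L=blobs(m[k],roi[n]);
        for st,ce in L: print(n,k,st,ce.round(1))
        if L: b[n,k]=max(L,key=lambda t:t[0][4])
ct,Pt=campose("top");cs,Ps=campose("scene")
for k in("orange","blue","black"):
    p,e=tri(ray(ct,Pt,b["top",k][1]),ray(cs,Ps,b["scene",k][1]));print(k,p.round(4),np.round(e,4))
# bridge and carrier by height in top depth
d=np.load("pics/top0.npy");x0,y0,x1,y1=roi["top"]
u,v=np.meshgrid(np.arange(512),np.arange(384))
X=np.stack([(u-ct["cx"])/ct["fx"]*d,(v-ct["cy"])/ct["fy"]*d,d],-1)@Pt[:3,:3].T+Pt[:3,3]
print("z trolley",np.median(X[290:300,200:300,2]))
for lo,hi in((.006,.2),(.038,.054)):
    m=np.zeros(d.shape,np.uint8);m[y0:y1,x0:x1]=((X[...,2]>lo)&(X[...,2]<hi))[y0:y1,x0:x1]
    m=cv2.morphologyEx(m,cv2.MORPH_OPEN,np.ones((3,3)))
    c=max(cv2.findContours(m,0,2)[0],key=cv2.contourArea)
    z=np.median(X[...,2][m>0]);bp=cv2.boxPoints(cv2.minAreaRect(c))
    w=np.array([onz(ct,Pt,q,z)for q in bp]);print(lo,z.round(4),w.round(3).tolist(),"sides",np.linalg.norm(w[1]-w[0]),np.linalg.norm(w[2]-w[1]),"mid",w.mean(0))
E
```

```text
top orange [342 222  11  12 102] [347.1 227.6]
top blue [330 165  11  10  85] [335.2 169.7]
top black [333 228   8   2  12] [336.7 228.6]
top black [340 256  12   9  68] [345.2 260. ]
scene orange [321 168  12  16 126] [326.8 175.8]
scene blue [276 147   8   9  64] [279.6 151.1]
scene black [345 140  25  21 389] [358.4 150.4]
scene black [319 183   6   6  16] [321.5 185.2]
scene black [345 186  11  18 132] [350.  194.7]
orange [ 0.5729 -0.1869  0.0637] [0.0005 0.0005]
blue [ 0.6945 -0.1556  0.0915] [0.0001 0.0001]
black [ 0.5003 -0.1598  0.2045] [0.0093 0.0093]
z trolley 0.000547173916209398
0.006 0.0231 [[0.738, -0.096, 0.023], [0.756, -0.224, 0.023], [0.487, -0.253, 0.023], [0.47, -0.129, 0.023]] sides 0.1288512189864199 0.27075456431134165 mid [ 0.61254247 -0.17561792  0.02307108]
0.038 0.0465 [[0.584, -0.118, 0.047], [0.598, -0.235, 0.047], [0.559, -0.239, 0.047], [0.545, -0.122, 0.047]] sides 0.11856973061822772 0.03951273684928918 mid [ 0.57161102 -0.17852699  0.04652999]
```

```bash
cat >> h.py <<'E'
def totool(p,yaw,s=None):
    "shift (m, tool axes) and roll (rad) from present TCP to world point p, tool x at world yaw"
    s=s or bot.sense();M=R.from_rotvec(s["tcp_rot"]).as_matrix()
    t=M.T@(np.array(p)-s["tcp_pos"]);a=np.arctan2(M[1,0],M[0,0])
    return "units",(t/.2).round(4),"roll turns",round((a-yaw)/2/np.pi,4),"yaw now",a
E
python3 - <<'E'
from h import *
ct,Pt=campose("top");cs,Ps=campose("scene")
p,e=tri(ray(ct,Pt,(345.2,260)),ray(cs,Ps,(350,194.7)));print(p,e)
print(onz(ct,Pt,(346,260),.06))
print(totool([p[0],p[1],.19],.12))
E
```

```text
[ 0.50300672 -0.18593232  0.04793754] [np.float64(0.0003502728773986917), np.float64(0.0003502728773987915)]
[ 0.50369415 -0.18503725  0.06      ]
('units', array([ 2.193 , -1.3299,  0.2053]), 'roll turns', np.float64(0.0221), 'yaw now', np.float64(0.25879525046461405))
```

Emit:
{"fn": "play_rows", "kwargs": {
  "rows": [
    [[0.25, -0.15, 0], 0],
    [[0.5, -0.3, 0], 0.005],
    [[0.7, -0.43, 0], 0.01],
    [[0.85, -0.52, 0], 0.015],
    [[1.0, -0.6, 0], 0.022]
  ]
}}

```text
time_s: 0.72
tcp_pos: [0.3104, -0.3873, 0.231]
tcp_rot: [-3.135, -0.188, 0.0]
ft_force: [0.6, 0.3, 0.1]
grip_width: 0.996
grip_force: 0.0
```

```bash
python3 - <<'E'
from h import *
print(bot.sense()["time_s"],bot.sense()["tcp_pos"],totool([.5,-.186,.19],.12))
E
```

```text
0.725 [ 0.31042339 -0.38726369  0.23103816] ('units', array([ 1.0611, -0.886 ,  0.2054]), 'roll turns', np.float64(-0.0001), 'yaw now', np.float64(0.11949891590809371))
```

Emit:
{"fn": "play_rows", "kwargs": {
  "rows": [
    [[0.22, -0.18, 0.04], 0],
    [[0.44, -0.36, 0.08], 0],
    [[0.66, -0.54, 0.12], 0],
    [[0.84, -0.7, 0.16], 0],
    [[1.0, -0.84, 0.19], 0]
  ]
}}

```text
time_s: 1.35
tcp_pos: [0.4889, -0.1961, 0.1926]
tcp_rot: [-3.135, -0.191, 0.001]
ft_force: [0.0, -0.3, -0.1]
grip_width: 0.999
grip_force: 0.0
```

```bash
python3 - <<'E'
from h import *
s=bot.sense();im,d=get_image("wrist");cv2.imwrite("pics/w1.png",im);np.save("pics/w1.npy",d)
print(s["tcp_pos"],s["tcp_rot"],s["qd"].round(3))
import pickle;pickle.dump(s,open("pics/w1.pkl","wb"))
E
```

```text
[ 0.48885411 -0.19606827  0.19261062] [-3.13536294e+00 -1.90666015e-01  1.15898280e-03] [ 0.64   0.192 -0.138 -0.006 -0.06   0.64 ]
```

View pics/w1.png

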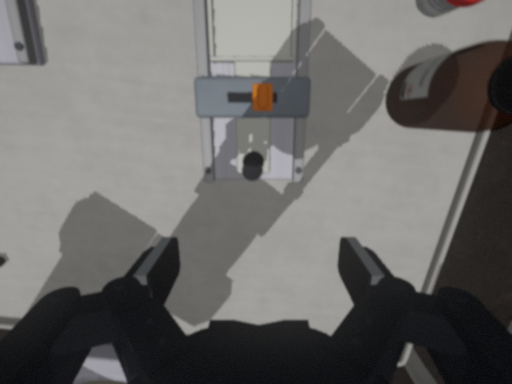

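The wrist view shows the post at (253,163), the fin at (262,97) at the right end of its slot, and the carrier upright in the image, so the yaw is right. The arm was still settling, so I'll take a fresh frame for the numbers.

```bash
python3 - <<'E'
from h import *
get_image("wrist")
s=bot.sense();im,d=get_image("wrist");print(s["time_s"],s["tcp_pos"],s["qd"].round(3))
c,P=campose("wrist",s);ct,Pt=campose("top");m=masks(im)
k=blobs(m["black"],(225,130,285,190),40);o=blobs(m["orange"],(225,60,300,125),40)
for st,ce in k+o:print(st,ce)
kb=max(k,key=lambda t:t[0][4]);ob=max(o,key=lambda t:t[0][4])
print("post",tri(ray(ct,Pt,(345.2,260)),ray(c,P,kb[1])),onz(c,P,kb[1],.05))
# top disc of the post: upper part of blob; 
print("fin",tri(ray(ct,Pt,(347.1,227.6)),ray(c,P,ob[1])),onz(c,P,ob[1],.072))
h=cv2.cvtColor(im,cv2.COLOR_BGR2HSV)
br=cv2.inRange(h,(90,30,60),(125,120,150));L=blobs(br,(180,60,330,130),300)
z=np.zeros_like(br);z[60:130,180:330]=br[60:130,180:330];cc=max(cv2.findContours(z,0,2)[0],key=cv2.contourArea)
w=np.array([onz(c,P,q,.046)for q in cv2.boxPoints(cv2.minAreaRect(cc))]);print(w.round(4),w.mean(0),np.linalg.norm(w[0]-w[1]),np.linalg.norm(w[1]-w[2]))
print(totool([.503,-.186,.037],.12))
E
```

```text
1.45 [ 0.48980072 -0.19446527  0.19213556] [-0.058 -0.017  0.006 -0.063  0.017 -0.038]
[246 154  20  28 435] [255.04137931 167.4091954 ]
[255  86  21  27 538] [265.27695167  98.91449814]
post (array([ 0.50188585, -0.18903037,  0.0368007 ]), [np.float64(0.0015038805716029782), np.float64(0.0015038805716029108)]) [ 0.50358442 -0.18992045  0.05      ]
fin (array([ 0.57427365, -0.19173719,  0.03865392]), [np.float64(3.247270385116441e-05), np.float64(3.2472703850889244e-05)]) [ 0.57311243 -0.1911762   0.072     ]
[[ 0.5888 -0.2145  0.046 ]
 [ 0.5921 -0.2209  0.046 ]
 [ 0.5825 -0.2267  0.046 ]
 [ 0.5791 -0.2203  0.046 ]] [ 0.5856351  -0.22060902  0.046     ] 0.00719782418166267 0.01125336665315869
('units', array([ 0.0786, -0.0407,  0.7772]), 'roll turns', np.float64(0.0007), 'yaw now', np.float64(0.12416831077464537))
```

Emit:
{"fn": "play_rows", "kwargs": {
  "rows": [
    [[0.02, -0.01, 0.1], 0],
    [[0.04, -0.02, 0.22], 0],
    [[0.07, -0.024, 0.34], 0],
    [[0.07, -0.024, 0.42], 0],
    [[0.07, -0.024, 0.46], 0]
  ]
}}

```text
time_s: 2.12
tcp_pos: [0.5002, -0.1921, 0.1004]
tcp_rot: [-3.135, -0.188, 0.003]
ft_force: [-0.4, -0.6, -1.0]
grip_width: 0.997
grip_force: 0.0
```

```bash
python3 - <<'E'
from h import *
get_image("wrist");get_image("wrist")
s=bot.sense();im,d=get_image("wrist");print(s["time_s"],s["tcp_pos"],s["qd"].round(3));cv2.imwrite("pics/w2.png",im)
c,P=campose("wrist",s);m=masks(im);M=np.linalg.inv(P)
def pr(p):
    q=M[:3,:3]@p+M[:3,3];return int(c["fx"]*q[0]/q[2]+c["cx"]),int(c["fy"]*q[1]/q[2]+c["cy"])
for p in([.503,-.188,.07],[.503,-.188,.024],[.574,-.189,.083]):print(pr(np.array(p)))
for k,st,ce in [("k",)+b for b in blobs(m["black"],(150,50,350,330),150)]+[("o",)+b for b in blobs(m["orange"],(150,0,350,200),100)]:
    print(k,st,ce.round(1),"z.07",onz(c,P,ce,.07).round(4),"z.05",onz(c,P,ce,.05).round(4))
E
```

```text
2.225 [ 0.50052601 -0.19188806  0.10069462] [ 0.004 -0.013 -0.023  0.002  0.009  0.002]
(251, 217)
(252, 196)
(266, 111)
k [220 105  34  14 397] [238.1 111.8] z.07 [ 0.5714 -0.172   0.07  ] z.05 [ 0.5709 -0.1706  0.05  ]
k [ 240  184   29   47 1136] [254.3 207.2] z.07 [ 0.5106 -0.1891  0.07  ] z.05 [ 0.5032 -0.1897  0.05  ]
k [ 150  238   31   92 1901] [163.3 286.6] z.07 [ 0.4395 -0.1288  0.07  ] z.05 [ 0.4238 -0.1224  0.05  ]
k [339 239  11  54 442] [344.8 262.2] z.07 [ 0.4763 -0.2592  0.07  ] z.05 [ 0.4649 -0.2678  0.05  ]
k [203 320 108  10 794] [256.4 325.4] z.07 [ 0.4125 -0.2022  0.07  ] z.05 [ 0.3937 -0.2043  0.05  ]
o [ 254   92   30   40 1128] [268.9 111. ] z.07 [ 0.5741 -0.1907  0.07  ] z.05 [ 0.574  -0.1914  0.05  ]
```

View pics/w2.png

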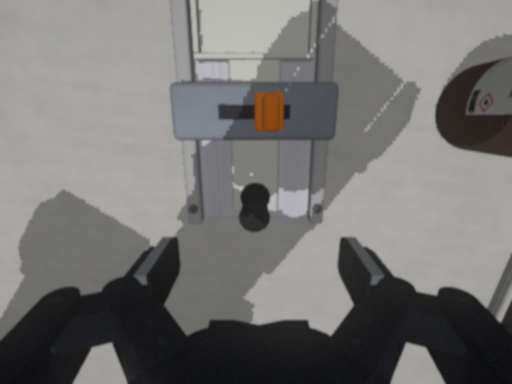

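The post's top is at (254,217), with the finger midline at column 259. That puts it about 2–3 mm to +y, at (0.503, -0.1895). The fin at (268,111) sits at the right end of its slot. Next I'll descend and grip the post.

Emit:
{"fn": "play_rows", "kwargs": {
  "rows": [
    [[0.014, -0.01, 0.08], 0],
    [[0.014, -0.01, 0.16], 0],
    [[0.014, -0.01, 0.24], 0],
    [[0.014, -0.01, 0.3], 0],
    [[0.014, -0.01, 0.318], 0]
  ],
  "hand": 0.6
}}

```text
time_s: 2.9
tcp_pos: [0.5036, -0.1888, 0.0368]
tcp_rot: [-3.135, -0.189, 0.002]
ft_force: [0.4, 0.4, -0.0]
grip_width: 0.599
grip_force: 0.0
```

Emit:
{"fn": "play_rows", "kwargs": {
  "rows": [
    [[0, 0, 0], 0],
    [[0, 0, 0], 0],
    [[0, 0, 0], 0],
    [[0, 0, 0], 0],
    [[0, 0, 0], 0]
  ],
  "hand": 0,
  "squeeze": 40
}}

```text
time_s: 3.52
tcp_pos: [0.504, -0.1883, 0.0382]
tcp_rot: [-3.135, -0.188, -0.001]
ft_force: [0.2, 5.8, 3.7]
grip_width: 0.221
grip_force: 39.4
```

Gripped on the post: the opening of 0.22 is about 19 mm. Now a gentle trial pull.

Emit:
{"fn": "play_rows", "kwargs": {
  "rows": [
    [[-0.008, 0, 0], 0],
    [[-0.016, 0, 0], 0],
    [[-0.024, 0, 0], 0],
    [[-0.032, 0, 0], 0],
    [[-0.04, 0, 0], 0]
  ]
}}

```text
time_s: 4.15
tcp_pos: [0.4961, -0.1893, 0.0382]
tcp_rot: [-3.135, -0.188, -0.001]
ft_force: [0.1, 5.8, 4.6]
grip_width: 0.224
grip_force: 39.4
```

The tray came 8 mm with no holding force, so it's free. I'll keep pulling slowly.

Emit:
{"fn": "play_rows", "kwargs": {
  "rows": [
    [[-0.015, 0, 0], 0],
    [[-0.035, 0, 0], 0],
    [[-0.055, 0, 0], 0],
    [[-0.075, 0, 0], 0],
    [[-0.095, 0, 0], 0]
  ]
}}

```text
time_s: 4.78
tcp_pos: [0.4772, -0.1916, 0.0382]
tcp_rot: [-3.135, -0.188, -0.001]
ft_force: [0.3, 5.4, 6.1]
grip_width: 0.223
grip_force: 39.5
```

Emit:
{"fn": "play_rows", "kwargs": {
  "rows": [
    [[-0.02, 0, 0], 0],
    [[-0.04, 0, 0], 0],
    [[-0.06, 0, 0], 0],
    [[-0.08, 0, 0], 0],
    [[-0.095, 0, 0], 0]
  ]
}}

```text
time_s: 5.4
tcp_pos: [0.4582, -0.1939, 0.0382]
tcp_rot: [-3.135, -0.188, -0.001]
ft_force: [0.9, 5.7, 4.9]
grip_width: 0.223
grip_force: 39.6
```

46 mm are out, and the stop is at 60 mm, so I'll go 11 mm further.

Emit:
{"fn": "play_rows", "kwargs": {
  "rows": [
    [[-0.015, 0, 0], 0],
    [[-0.03, 0, 0], 0],
    [[-0.042, 0, 0], 0],
    [[-0.05, 0, 0], 0],
    [[-0.055, 0, 0], 0]
  ]
}}

```text
time_s: 6.02
tcp_pos: [0.4473, -0.1953, 0.0382]
tcp_rot: [-3.135, -0.188, -0.001]
ft_force: [0.1, 6.3, 5.9]
grip_width: 0.222
grip_force: 39.6
```

```bash
python3 - <<'E'
from h import *
s=bot.sense();print(s["time_s"],s["tcp_pos"],s["ft_force"])
im,d=get_image("scene");cv2.imwrite("pics/s2.png",cv2.resize(im[120:280,120:420],None,fx=2,fy=2))
E
```

```text
6.025 [ 0.44733376 -0.19531358  0.03820416] [0.05394401 6.32031785 5.93946669]
```

View pics/s2.png

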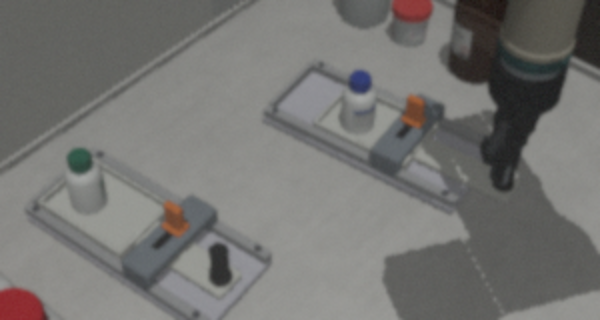

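The tray is out by about 57 mm, with the blue bottle upright right behind the bridge at (360,100) in the crop. The green carrier is unmoved. Now I'll release and rise.

Emit:
{"fn": "play_rows", "kwargs": {
  "rows": [
    [[0, 0, 0], 0],
    [[0, 0, 0], 0],
    [[0, 0, 0], 0],
    [[0, 0, 0], 0],
    [[0, 0, 0], 0]
  ],
  "hand": 0.7
}}

```text
time_s: 6.7
tcp_pos: [0.4474, -0.1961, 0.0376]
tcp_rot: [3.136, 0.189, -0.0]
ft_force: [-0.3, -0.8, 0.7]
grip_width: 0.703
grip_force: 0.0
```

Emit:
{"fn": "play_rows", "kwargs": {
  "rows": [
    [[0, 0, -0.05], 0],
    [[0, 0, -0.15], 0],
    [[0, 0, -0.3], 0],
    [[0, 0, -0.45], 0],
    [[0, 0, -0.55], 0]
  ]
}}

```text
time_s: 7.32
tcp_pos: [0.448, -0.1963, 0.1499]
tcp_rot: [3.134, 0.189, 0.004]
ft_force: [0.2, 0.2, -0.1]
grip_width: 0.701
grip_force: 0.0
```

Emit:
{"fn": "play_rows", "kwargs": {
  "rows": [
    [[-0.1, 0, -0.1], 0],
    [[-0.2, 0, -0.1], 0],
    [[-0.3, 0, -0.1], 0],
    [[-0.4, 0, -0.1], 0],
    [[-0.4, 0, -0.1], 0]
  ]
}}

```text
time_s: 7.95
tcp_pos: [0.366, -0.2052, 0.1671]
tcp_rot: [-3.135, -0.186, 0.002]
ft_force: [0.3, 0.1, 1.0]
grip_width: 0.695
grip_force: 0.0
```

```bash
python3 - <<'E'
from h import *
get_image("top");s=bot.sense();print(s["time_s"],s["ft_force"],s["qd"].round(3))
im,d=get_image("top");cv2.imwrite("pics/t3.png",im)
a,_=get_image("scene");cv2.imwrite("pics/f3.png",np.vstack([cv2.resize(a[120:280,120:420],None,fx=1.7,fy=1.7),cv2.resize(im[90:290,150:410],(510,300))]))
ct,Pt=campose("top");cs,Ps=campose("scene")
for n,b in(("top",im),("scene",a)):
    m=masks(b);r=dict(top=(300,145,375,320),scene=(250,120,420,240))[n]
    for k in("blue","black"):
        for st,ce in blobs(m[k],r,30):print(n,k,st,ce.round(1))
E
```

```text
8.0 [ 0.63942716 -0.22368921 -0.15569802] [ 0.015  0.014 -0.028  0.003 -0.008  0.003]
top blue [334 191  11  11  89] [338.5 196.4]
top black [343 282  13  10  97] [348.7 286.6]
scene blue [296 156   9  10  67] [300.  160.1]
scene black [344 120  31  41 843] [360.3 138.5]
scene black [ 377  120   43   69 1246] [405.5 142.3]
scene black [367 195  12  20 160] [372.7 204.8]
```

View pics/f3.png

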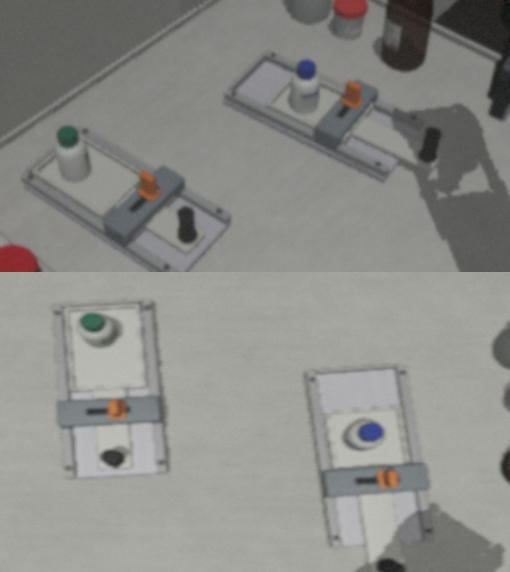

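Both views show the tray out, the blue bottle upright on it, and the gripper clear. The post moved 27 px, about 57 mm, and the cap about 56 mm. The green carrier is still shut, so I'm handing in.

```bash
python3 -c "
from station import order
print(order.close_job())"
```

```text
the job is handed in; nothing more can be done
None
```

The blue-capped bottle's tray came free on the first pull, so I left the catch alone; it is out about 57 mm with the bottle upright on it and the gripper clear, the green tray is still shut, and the job is handed in (no verdict was returned).

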